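Lay the standing parts boxes down, lid up

TASK

Two small plastic parts boxes have been left standing on their long edges on the table. Gently push each one over with the fingertips so that it lies flat on its underside, lid up, about where it stood; which way each has to fall depends on which way its lid faces. Do not pinch, pick up or carry the boxes, and leave the other things on the table alone.

Things in the scene. Friction and masses are not known exactly. Their poses are not given: they have to be found in the camera images.
- large_box: Larger box to lay down: yellow plastic, 89 x 137 x 26 mm, paper label on the lid, plain underside. Origin: centre of the broad underside; +z points out through the lid, the way the lid faces. It stands on a long 26 x 137 mm edge face: origin 44 mm up, lid face 26 mm along +z, top at 89 mm. 80 to 150 g. Pushed near the top it pivots on its far lower edge and falls after about 25 mm.
- small_box: Smaller box to lay down: green plastic, 72 x 122 x 28 mm, paper label on the lid, plain underside. Origin: centre of the broad underside; +z points out through the lid, the way the lid faces. It stands on a long 28 x 122 mm edge face: origin 36 mm up, lid face 28 mm along +z, top at 72 mm. 80 to 150 g. Pushed near the top it pivots on its far lower edge and falls after about 28 mm.
- flat_box: Bystander: a small blue parts box, 64 x 102 x 20 mm, already lying flat with its lid up. Origin at the centre of its underside.
- wipe_tub: Bystander: a white round tub with a ribbed screw lid, 68 mm across, 68 mm tall, at the far side. Origin at the centre of its underside.
- pink_bottle: Bystander: a small dropper bottle, 36 mm across, 85 mm tall, standing at the left. Origin at the centre of its underside.
- tape_roll: Bystander: a roll of black tape lying flat, 55 mm across, 19 mm tall, at the far right. Origin at the centre of its underside.

How it is judged:
By the outcome, as a careful person would: the job done as asked, in the order asked, and still so for the second after the job is handed in, with the robot touching nothing.
It also fails if it takes over 45 s, if anything falls off the work surface, if the arm or the gripper's body presses on something with over 40 N, if the wrist force passes 120 N, or if a joint passes its speed limit or range.

ROBOT

A 6-joint arm with a two-finger parallel gripper is mounted at the origin on a cart in front of the work surface, level with it; the furniture and walls round the work are solid. World frame = base frame: x ahead of the robot, y to its left, z up, the work surface at z = 0. Lengths are in m, angles in degrees, forces in N, time in s.
With the tool pointing down it reaches from about 0.4 to 0.825 m from the base axis. Payload 7 kg.
Tool frame: the origin (TCP) lies at the very end of the fingers, on their centre line; the grasp point (between the pads) lies 19 mm behind it; z points along the fingers, y is the line along which they close (so a half turn about z gives the same grasp; the last joint's range is limited). The gripper opens to 88 mm and grips with 3 to 60 N. Pads are 19 mm wide; open, the fingers measure 130 mm over their backs; the gripper's body (78 mm by 193 mm) begins 47 mm behind the grasp point.
Start: joints at [87.382, 20.546, 0.682, 0, -70.136, -16.507], TCP at [0.221, 0.638, 0.202] pointing down, gripper open.
Joint ranges: [-176.03, 176.03], [-82.01, 121.73], [-58.28, 71.71], [-173.87, 95.51], [-174.79, -0.11], [-173.66, 173.66]. Speed limits (degrees/s): [136.94, 136.94, 172.46, 180, 180, 180].

INTERFACE

Orientations are given as [roll, pitch, yaw] about the fixed x, y, z axes, in that order (R = Rz(yaw) Ry(pitch) Rx(roll)).
In Python, from plant import get_obs, snapshot, camera_params, close_job, boxes_of, cut_out, landmark_of gives the robot as it stands.
- The arm moves only by the shell command python3 -m inch 'ROWS' [OPENING]. ROWS is text: rows parted by semicolons, each of 6 numbers parted by spaces: the shift along the tool's x, y, z in units of 30 cm (1.0 is 30 cm), then the turn, a rotation vector about the tool's x, y, z in units of pi rad (1.0 is pi rad). A call has 1 to 10 rows; each row is the pose to reach, as a shift and turn from the pose commanded when the call began, along the tool's axes at that moment, turning the shorter way round; what a row does not reach only later rows make up. A row lasts 1/12 s, in which the tool goes at most 41.7 mm and 7.16 degrees, less where a joint would pass 70% of its speed; a pose out of reach is approached as far as the arm can. A call with a number of a shift or a turn outside -1 to 1 is refused whole. A call with a gripper value outside its range is refused whole. OPENING is the closure, from -1 (fully open) to 1 (shut), set as the call begins (- or left out, the last holds). The fingers move at their own pace and stop on an object; the grip force is fixed at half the most. Time passes only in rows, so rows that repeat a pose let the fingers close. It gives the time, the measured TCP pose, the force, the opening and the grip force at its end, in the units of the state.
- get_obs(): the state, without advancing time (a new reading comes with each control period).
- snapshot(name): name is "side" or "top" or "wrist"; returns the picture (480x640x3 uint8, red, green, blue); there is no depth.
- camera_params(name): a dict with "mtx" (3x3 intrinsics, pixels), "rvec" (rotation vector, rad) and "tvec" (3), from world to camera coordinates, as OpenCV has them. Camera axes: x right, y down, z forward; pixel columns grow to the right and rows downward; lengths in m; the calibration is good to about 2 mm. A picture is of the moment at which its call begins: read the wrist's pose just before it. camera_params takes no time and is no camera call; for the wrist camera it gives the pose at the moment of the call.
- close_job(): hands the job in; it is judged then, once.
Trained networks look in the newest picture that a camera, given by its name, has taken for a name from the list of things; names that differ only in an ending like _2 or _b are one class to them, and where a whole thing is asked for, a point or a joint stands for the part that bears it (a point fixed in the world has none). Each returns a list of dicts, best first, with "p" (0 to 1); they miss things now and then, are a little off and sometimes report something else, mostly with a low value. They report only what shows in the picture. A call takes as long as a camera call.
- boxes_of(camera, thing): "rect" ([left, top, width, height] in pixels, round what is visible of it).
- cut_out(camera, thing): "pixels" (480x640 bool, what is visible of it) and "rect" ([left, top, width, height] in pixels, round what is visible of it).
- landmark_of(camera, thing): "uv" ([column, row] in pixels: a listed point, or the origin of a listed thing).
The state is a dict: "clock": time; "joint_pos": joint angles; "qvel": joint speeds; "tau": joint torques, N m; "tool_pos": TCP position; "orientation": TCP orientation; "force": force on the tool from outside, world axes, zero at the start; "moment": the same for the moment, N m; "opening": finger opening in m; "gripper_force": force on a finger pad.
Only numpy, scipy, OpenCV 4.12 (cv2) and the standard library are available. Lean on these libraries where they do the work, as an engineer would, in place of code of your own. Each camera call takes 0.05 s, during which the arm holds its last target. There are 200 camera calls.

## Working session

There is one attempt and no reset: what is moved stays moved. The work goes in short steps, Python scripts to look and compute and a shell command to move; the robot and the scene stay as the last step left them, time stands still between calls to the robot, and variables do not carry over. Pictures are saved under pics/ and viewed, at most 10 in all, crops included, and the job is handed in when it is done.

```bash
mkdir -p pics; ls
python3 - <<'E'
from plant import *
import cv2
o=get_obs();print({k:o[k] for k in('clock','tool_pos','orientation','opening')})
for c in('top','side'):
    im=snapshot(c);cv2.imwrite(f'pics/{c}0.png',im[:,:,::-1])
    p=camera_params(c);import numpy as np
    R=cv2.Rodrigues(np.array(p['rvec']))[0];print(c,-R.T@np.array(p['tvec']).ravel(),R[2])
    for t in('large_box','small_box','flat_box','wipe_tub','pink_bottle','tape_roll'):
        print(t,[(d['uv'],round(d['p'],2)) for d in landmark_of(c,t)[:2]],[(d['rect'],round(d['p'],2)) for d in boxes_of(c,t)[:2]])
E
```

```text
pics
{'clock': 0.0, 'tool_pos': array([0.22101971, 0.63723957, 0.20094709]), 'orientation': array([ 1.79906437e+02, -1.00138270e-02, -1.91327106e+01]), 'opening': 0.08791435410249611}
top [0.31279118 0.01223834 1.63484062] [ 0.19583969 -0.00857901 -0.9805984 ]
large_box [([245.3, 269.3], 0.71)] [([237.6, 244.3, 23.2, 50.9], 0.72), ([385.1, 236.0, 12.4, 39.7], 0.38)]
small_box [([401.0, 257.2], 0.87), ([377.6, 192.9], 0.72)] [([384.8, 235.6, 12.7, 40.8], 0.82)]
flat_box [([465.9, 257.7], 0.9)] [([446.4, 241.0, 38.2, 28.0], 0.74)]
wipe_tub [([313.8, 195.1], 0.84)] [([307.0, 175.1, 20.4, 19.9], 0.76)]
pink_bottle [([165.4, 286.7], 0.58)] [([156.0, 281.7, 16.4, 13.7], 0.56)]
tape_roll [([378.1, 192.0], 0.76)] [([366.7, 184.9, 22.5, 16.8], 0.6)]
side [0.62884928 0.93047971 0.91228226] [ 0.01098933 -0.73991388 -0.67261184]
large_box [([364.6, 306.8], 0.63)] [([336.6, 281.9, 61.9, 44.5], 0.63)]
small_box [([345.7, 201.3], 0.63)] [([325.7, 193.8, 44.1, 22.7], 0.93)]
flat_box [([338.1, 168.0], 0.7)] [([325.0, 159.5, 26.3, 19.5], 0.72)]
wipe_tub [([271.0, 254.1], 0.73)] [([256.8, 230.9, 24.4, 30.7], 0.79)]
pink_bottle [([390.5, 405.6], 0.84)] [([382.7, 387.8, 21.8, 27.0], 0.84)]
tape_roll [([280.1, 213.6], 0.76)] [([271.8, 202.7, 17.5, 17.1], 0.56), ([328.2, 189.2, 39.6, 26.0], 0.47)]
```

View pics/top0.png

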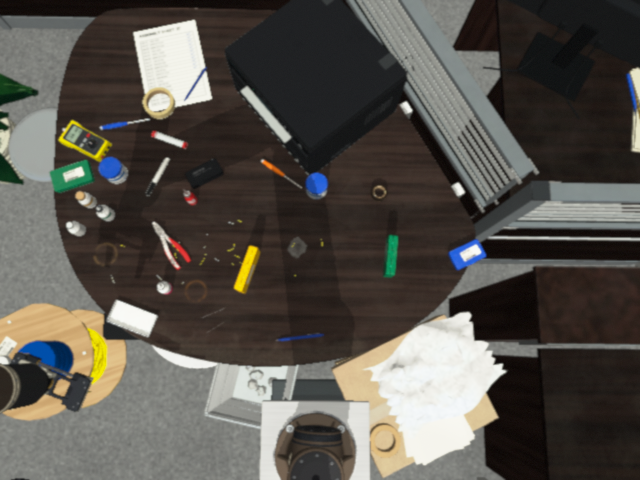

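View pics/side0.png

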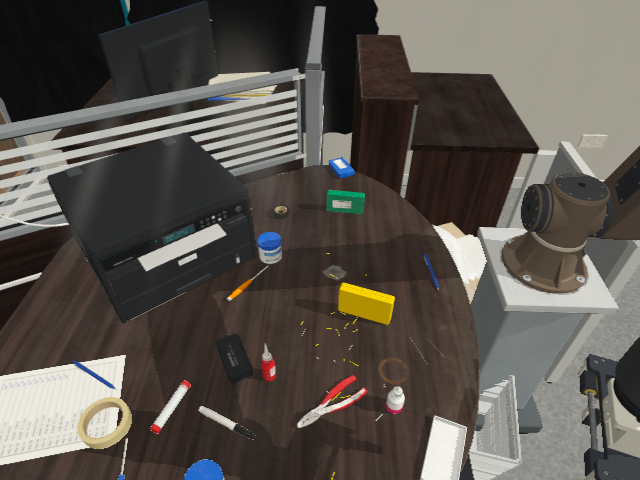

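The top view shows the yellow box at (247,269) and the green one at (391,256). In the side view, which looks along -y, the green box shows a white label at (342,204), so its lid faces +y. The yellow box at (366,303) shows a plain face, so its lid should face -y. Next I'll fit the poses from the masks and check the yellow box's other face.

```bash
cat > h.py <<'E'
from plant import *
import cv2,numpy as np
from scipy.optimize import minimize
def proj(c,P):
    p=camera_params(c);return cv2.projectPoints(np.array(P,float).reshape(-1,1,3),np.array(p['rvec']),np.array(p['tvec']),np.array(p['mtx']),None)[0].reshape(-1,2)
def ray(c,uv,z):
    p=camera_params(c);R=cv2.Rodrigues(np.array(p['rvec']))[0];C=-R.T@np.array(p['tvec']).ravel()
    d=R.T@np.linalg.inv(np.array(p['mtx']))@np.array([*uv,1.]);return C+d*(z-C[2])/d[2]
def pts(x,y,yaw,th,L,h):
    c,s=np.cos(yaw),np.sin(yaw)   # yaw: direction of long axis
    return [(x+a*c*L/2-b*s*th/2,y+a*s*L/2+b*c*th/2,z) for a in(-1,1) for b in(-1,1) for z in(0,h)]
def hullmask(uv):
    m=np.zeros((480,640),np.uint8);cv2.fillConvexPoly(m,cv2.convexHull((uv*16).round().astype(np.int32)),1,shift=4);return m>0
def fit(t,th,L,h,cams=('top','side'),x0=None):
    M={}
    for c in cams:
        snapshot(c);r=cut_out(c,t)
        if r:M[c]=r[0]['pixels'];print(c,round(r[0]['p'],2),M[c].sum())
    def cost(v):
        P=pts(*v,th,L,h);return sum(1-(lambda a:(a&M[c]).sum()/max(1,(a|M[c]).sum()))(hullmask(proj(c,P))) for c in M)
    if x0 is None:
        ys,xs=np.nonzero(M['top']);q=ray('top',(xs.mean(),ys.mean()),h*.8);x0=q[:2]
    best=min((minimize(cost,[*x0,a],method='Nelder-Mead',options=dict(initial_simplex=[[*x0,a],[x0[0]+.02,x0[1],a],[x0[0],x0[1]+.02,a],[*x0,a+.3]])) for a in(-.5,-.2,0,.2,.5)),key=lambda r:r.fun)
    print(t,best.x[:2].round(4),'yaw',np.degrees(best.x[2]).round(1),'cost',round(best.fun,3));return best.x
E
python3 - <<'E'
from h import *
fit('large_box',.026,.137,.089);fit('small_box',.028,.122,.072)
for t,h in(('flat_box',.02),('wipe_tub',.0),('pink_bottle',0),('tape_roll',0)):
    print(t,ray('top',landmark_of('top',t)[0]['uv'],0).round(3),ray('side',landmark_of('side',t)[0]['uv'],0).round(3))
im=snapshot('top');a=cv2.resize(im[235:305,205:295],None,fx=4,fy=4,interpolation=2)
b=cv2.resize(im[225:295,350:440],None,fx=4,fy=4,interpolation=2)
cv2.imwrite('pics/c1.png',np.hstack([a,b])[:,:,::-1])
E
```

```text
top 0.73 609
side 0.68 1626
large_box [0.5316 0.2093] yaw -17.4 cost 0.186
top 0.78 517
side 0.9 772
small_box [ 0.5774 -0.2226] yaw -6.8 cost 0.263Traceback (most recent call last):
  File "<stdin>", line 4, in <module>
IndexError: list index out of range
```

Run:
```python
from h import *
snapshot('side')
im=snapshot('top')
for t in('flat_box','wipe_tub','pink_bottle','tape_roll'):
    print(t,[ray(c,d['uv'],0)[:2].round(3) for c in('top','side') for d in landmark_of(c,t)[:1]])
a=cv2.resize(im[235:305,205:295],None,fx=4,fy=4,interpolation=2)
b=cv2.resize(im[225:295,350:440],None,fx=4,fy=4,interpolation=2)
cv2.imwrite('pics/c1.png',np.hstack([a,b])[:,:,::-1])
```

```text
flat_box [array([ 0.582, -0.464]), array([ 0.591, -0.459])]
wipe_tub [array([0.791, 0.001]), array([ 0.802, -0.004])]
pink_bottle [array([0.475, 0.455]), array([0.481, 0.455])]
tape_roll [array([ 0.789, -0.189]), array([ 0.792, -0.191])]
```

View pics/c1.png

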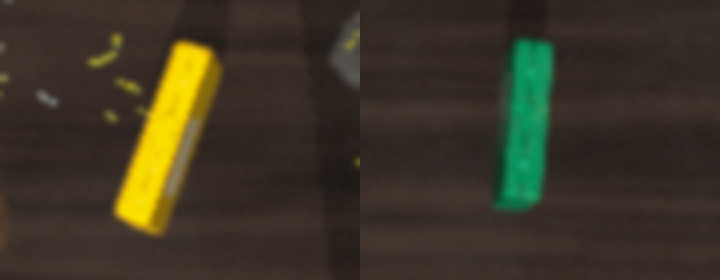

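The yellow box's label strip shows on its right (-y) side at (182,160) in the crop. So yellow must fall toward +y and green toward -y. I'll shut the gripper and move to the -y side of the yellow box.

```bash
cat >> h.py <<'E'
def to(x,y,z,yaw=None):
    from scipy.spatial.transform import Rotation as Ro
    o=get_obs();R=Ro.from_euler('xyz',o['orientation'],degrees=True)
    d=R.inv().apply(np.array([x,y,z])-o['tool_pos'])/.3
    T=R if yaw is None else Ro.from_euler('xyz',[180,0,yaw],degrees=True)
    print('clock',round(o['clock'],2),'pos',o['tool_pos'].round(4),'shift',d.round(3),'turn',((R.inv()*T).as_rotvec()/np.pi).round(4))
E
python3 -m inch '0.04 0.035 0 0 0 0; 0.12 0.104 0 0 0 0; 0.2 0.173 0 0 0 0; 0.3 0.26 0 0 0 0; 0.4 0.345 0 0 0 0; 0.5 0.43 0 0 0 0; 0.6 0.52 0 0 0 0; 0.7 0.605 0 0 0 0; 0.77 0.665 0 0 0 0; 0.8 0.69 0 0 0 0' 1
python3 -c "
from h import *
to(.509,.137,.2,-17.4)"
```

```text
clock: 3.08
tool_pos: [0.3812, 0.3601, 0.2024]
orientation: [-180.0, -0.0, -19.3]
force: [0.7, 1.0, -0.6]
opening: 0.0266
gripper_force: 0.0
clock 3.08 pos [0.3812 0.3601 0.2024] shift [0.647 0.562 0.008] turn [-0.0001 -0.     -0.0103]
```

```bash
python3 -m inch '0.03 0.026 0 0 0 0; 0.1 0.087 0 0 0 -0.005; 0.2 0.173 0 0 0 -0.01; 0.3 0.26 0 0 0 -0.01; 0.4 0.347 0 0 0 -0.01; 0.49 0.425 0 0 0 -0.01; 0.57 0.495 0 0 0 -0.01; 0.63 0.545 0 0 0 -0.01; 0.647 0.562 0 0 0 -0.01; 0.647 0.562 0 0 0 -0.01'
python3 - <<'E'
from h import *
to(.509,.137,.076,-17.4)
im=snapshot('wrist');cv2.imwrite('pics/w1.png',im[:,:,::-1])
print(proj('wrist',pts(.5316,.2093,np.radians(-17.4),.026,.137,.089)).round(0).tolist())
E
```

```text
clock: 3.92
tool_pos: [0.5088, 0.1395, 0.2016]
orientation: [180.0, 0.0, -17.4]
force: [0.4, 0.2, 0.1]
opening: 0.0004
gripper_force: 0.0
clock 3.92 pos [0.5088 0.1395 0.2016] shift [0.003 0.008 0.419] turn [ 0.0001  0.0001 -0.0002]
[[271.0, 263.0], [257.0, 298.0], [248.0, 263.0], [228.0, 298.0], [265.0, 137.0], [248.0, 139.0], [240.0, 137.0], [215.0, 139.0]]
```

View pics/w1.png

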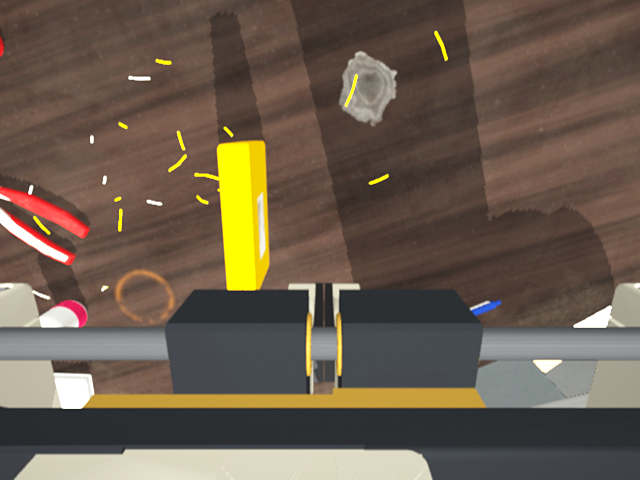

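The wrist view puts the yellow box's top edges within a few pixels of the prediction, from (218,141)–(250,141) to (228,290)–(258,290). The label is on the tool's side, at (263,225). The pliers on the left are clear of where it will fall. I'll descend.

```bash
python3 -m inch '0 0 0.03 0 0 0; 0 0 0.1 0 0 0; 0 0 0.18 0 0 0; 0 0 0.26 0 0 0; 0 0 0.33 0 0 0; 0 0 0.38 0 0 0; 0 0 0.41 0 0 0; 0 0 0.42 0 0 0; 0 0 0.42 0 0 0; 0 0 0.42 0 0 0'
python3 -m inch '0 -0.01 0 0 0 0; 0 -0.025 0 0 0 0; 0 -0.04 0 0 0 0; 0 -0.055 0 0 0 0; 0 -0.07 0 0 0 0; 0 -0.085 0 0 0 0; 0 -0.1 0 0 0 0; 0 -0.11 0 0 0 0; 0 -0.12 0 0 0 0; 0 -0.13 0 0 0 0'
```

```text
clock: 4.8
tool_pos: [0.5086, 0.1413, 0.0765]
orientation: [-180.0, -0.0, -17.3]
force: [0.3, 0.0, 1.0]
opening: 0.0005
gripper_force: 0.0
clock: 5.63
tool_pos: [0.5199, 0.1781, 0.0758]
orientation: [180.0, 0.0, -17.3]
force: [-0.0, -0.2, 0.3]
opening: 0.0004
gripper_force: 0.0
```

```bash
python3 -m inch '0 -0.008 0 0 0 0; 0 -0.016 0 0 0 0; 0 -0.024 0 0 0 0; 0 -0.032 0 0 0 0; 0 -0.04 0 0 0 0; 0 -0.048 0 0 0 0; 0 -0.056 0 0 0 0; 0 -0.064 0 0 0 0; 0 -0.072 0 0 0 0; 0 -0.08 0 0 0 0'
python3 - <<'E'
from h import *
im=snapshot('side');cv2.imwrite('pics/s2.png',cv2.resize(im[180:420,240:480],None,fx=2.4,fy=2.4)[:,:,::-1])
E
```

```text
clock: 6.47
tool_pos: [0.5271, 0.201, 0.0759]
orientation: [-180.0, 0.0, -17.3]
force: [0.2, 0.4, -1.3]
opening: 0.0005
gripper_force: 0.0
```

View pics/s2.png

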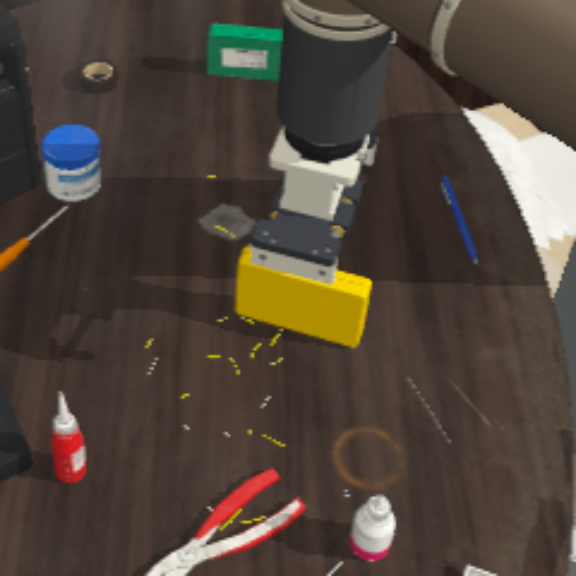

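The yellow box is still up with the fingertips at its lid side, around (300,265) in the crop. I'll keep pushing slowly.

```bash
python3 -m inch '0 -0.008 0 0 0 0; 0 -0.016 0 0 0 0; 0 -0.024 0 0 0 0; 0 -0.032 0 0 0 0; 0 -0.04 0 0 0 0; 0 -0.048 0 0 0 0; 0 -0.056 0 0 0 0; 0 -0.056 0 0 0 0; 0 -0.056 0 0 0 0; 0 -0.056 0 0 0 0'
python3 - <<'E'
from h import *
snapshot('side');print([d['rect'] for d in boxes_of('side','large_box')])
E
```

```text
clock: 7.35
tool_pos: [0.5319, 0.2167, 0.0758]
orientation: [180.0, 0.0, -17.3]
force: [0.2, -0.4, -0.5]
opening: 0.0008
gripper_force: 0.0
[[337.6, 290.0, 62.2, 32.7]]
```

```bash
python3 -m inch '0 -0.008 0 0 0 0; 0 -0.016 0 0 0 0; 0 -0.024 0 0 0 0; 0 -0.032 0 0 0 0; 0 -0.032 0 0 0 0; 0 -0.032 0 0 0 0; 0 -0.032 0 0 0 0; 0 -0.032 0 0 0 0'
python3 - <<'E'
from h import *
im=snapshot('side');print([d['rect'] for d in boxes_of('side','large_box')])
cv2.imwrite('pics/s3.png',cv2.resize(im[180:420,240:480],None,fx=2.4,fy=2.4)[:,:,::-1])
E
```

```text
clock: 8.12
tool_pos: [0.5348, 0.2259, 0.0758]
orientation: [180.0, 0.0, -17.3]
force: [0.7, 0.1, 0.3]
opening: 0.0006
gripper_force: 0.0
[[324.8, 157.4, 26.6, 20.9]]
```

View pics/s3.png

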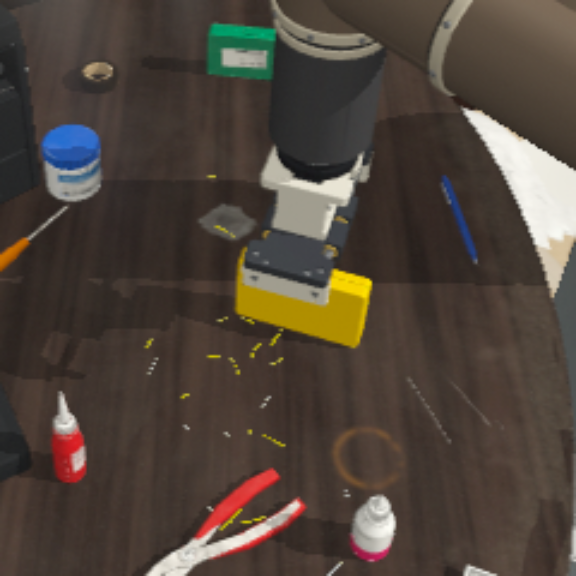

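The box hasn't moved: its lower corner is still at (360,345). Yet the TCP should already be past its face. I'll overlay the predicted box and TCP on both views.

Run:
```python
from h import *
o=get_obs();T=o['tool_pos']
out=[]
P=pts(.5316,.2093,np.radians(-17.4),.026,.137,.089)
for c,(x,y) in(('top',(200,220)),('side',(300,240))):
    im=snapshot(c).copy();s=4;w=100
    a=cv2.resize(im[y:y+w,x:x+w],None,fx=s,fy=s,interpolation=cv2.INTER_CUBIC)
    f=lambda uv:tuple(int(v) for v in (np.array(uv)-[x,y])*s+s/2)
    q=proj(c,P)
    for i in range(8):
        for b in(1,2,4):
            if not i&b: cv2.line(a,f(q[i]),f(q[i|b]),(255,0,0),1)
    t=proj(c,[T,T+[0,0,.066]]);cv2.line(a,f(t[0]),f(t[1]),(0,255,255),1);cv2.circle(a,f(t[0]),4,(0,255,255),1)
    out.append(a)
cv2.imwrite('pics/o4.png',np.hstack(out)[:,:,::-1])
```

```text
(no output)
```

View pics/o4.png

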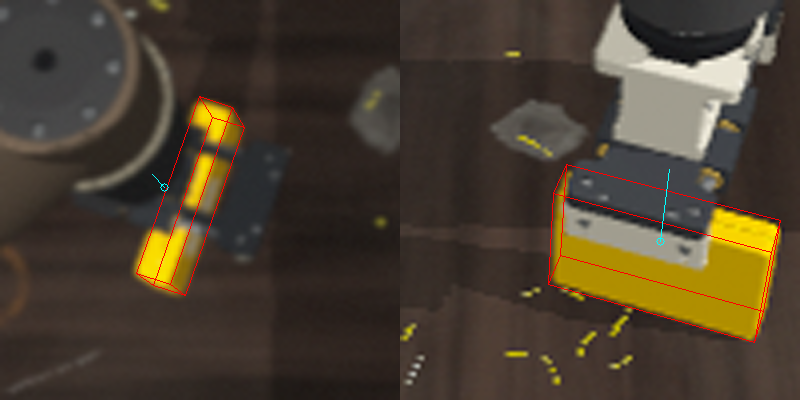

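The fit overlays exactly in both views and the box hasn't moved, but the fingertips' position relative to it isn't visible. I'll look from the wrist.

Run:
```python
from h import *
o=get_obs();T=o['tool_pos'];print(o['force'],o['moment'],o['joint_pos'])
P=pts(.5316,.2093,np.radians(-17.4),.026,.137,.089)
im=snapshot('wrist').copy();q=proj('wrist',P)
for i in range(8):
    for b in(1,2,4):
        if not i&b: cv2.line(im,tuple(q[i].astype(int).tolist()),tuple(q[i|b].astype(int).tolist()),(255,0,0),1)
t=proj('wrist',[T]);print(t)
cv2.circle(im,tuple(t[0].astype(int).tolist()),5,(0,255,255),2)
p=camera_params('wrist');R=cv2.Rodrigues(np.array(p['rvec']))[0];print(-R.T@np.array(p['tvec']).ravel(),R[2])
cv2.imwrite('pics/w5.png',im[:,:,::-1])
```

```text
[-0.25380655 -0.01758576  0.54462705] [ 0.01156835 -0.00266362 -0.02618371] [ 4.21877770e+01  1.81797173e+01 -2.08176876e+01  1.04658256e-03
 -5.10025489e+01  3.04829236e+01]
[[323.47686731 277.38801301]]
[0.60779486 0.20310984 0.25863681] [-0.27612935  0.08627517 -0.9572404 ]
```

View pics/w5.png

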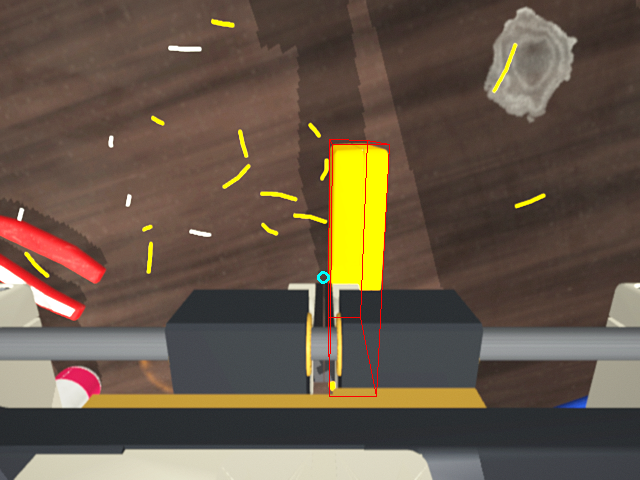

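The cyan TCP point at (323,277) is already past the box, whose left edge is at column 330. The visible finger ends, at row 285, sit nearer the camera than the TCP plane. So the shut fingers appear to end higher than the nominal TCP, and they passed over the box without touching it. I'll lift, back off and come in lower; the gripper's body would still be above 0.10 m.

```bash
python3 -m inch '0 0 -0.05 0 0 0; 0 0 -0.1 0 0 0; 0 0.06 -0.1 0 0 0; 0 0.14 -0.1 0 0 0; 0 0.22 -0.1 0 0 0; 0 0.28 -0.1 0 0 0; 0 0.3 -0.08 0 0 0; 0 0.3 0 0 0 0; 0 0.3 0.06 0 0 0; 0 0.3 0.1 0 0 0'
python3 -m inch '0 0 0.005 0 0 0; 0 -0.03 0.01 0 0 0; 0 -0.06 0.01 0 0 0; 0 -0.08 0.01 0 0 0; 0 -0.1 0.01 0 0 0; 0 -0.11 0.01 0 0 0; 0 -0.12 0.01 0 0 0; 0 -0.13 0.01 0 0 0; 0 -0.14 0.01 0 0 0; 0 -0.15 0.01 0 0 0'
python3 -m inch '0 -0.008 0 0 0 0; 0 -0.016 0 0 0 0; 0 -0.024 0 0 0 0; 0 -0.032 0 0 0 0; 0 -0.04 0 0 0 0; 0 -0.048 0 0 0 0; 0 -0.056 0 0 0 0; 0 -0.056 0 0 0 0'
python3 - <<'E'
from h import *
snapshot('top');print([d['rect'] for d in boxes_of('top','large_box')])
fit('large_box',.026,.137,.089,('side','top'),(.5316,.2093))
E
```

```text
clock: 9.2
tool_pos: [0.5076, 0.1396, 0.0443]
orientation: [180.0, 0.0, -17.4]
force: [-0.7, 0.2, 0.8]
opening: 0.0008
gripper_force: 0.0
clock: 10.03
tool_pos: [0.5215, 0.1832, 0.043]
orientation: [-180.0, -0.0, -17.3]
force: [-0.1, -0.6, -0.1]
opening: 0.0004
gripper_force: 0.2
clock: 10.7
tool_pos: [0.5267, 0.1995, 0.0429]
orientation: [-180.0, -0.0, -17.3]
force: [0.2, 0.5, -0.0]
opening: 0.0001
gripper_force: 0.0
[[228.8, 277.0, 20.3, 16.2], [387.3, 233.1, 8.8, 45.3]]
side 0.75 897
top 0.64 226
large_box [0.5317 0.2149] yaw -26.7 cost 1.244
```

```bash
cat >> h.py <<'E'
def prof(im,c0,c1,hue,r0=150,r1=420):
    h=cv2.cvtColor(im,cv2.COLOR_RGB2HSV);m=(abs(h[...,0].astype(int)-hue)<8)&(h[...,1]>150)&(h[...,2]>60)
    for c in range(c0,c1,4):
        r=np.nonzero(m[r0:r1,c])[0]+r0;print(c,(r.min(),r.max(),len(r)) if len(r) else None,end='; ')
    print()
E
python3 - <<'E'
from h import *
for im in(cv2.imread('pics/side0.png')[:,:,::-1].copy(),snapshot('side')):prof(im,338,398,25,270,345)
o=get_obs();print(o['force'],o['clock'])
E
```

```text
338 (np.int64(295), np.int64(335), 18); 342 (np.int64(282), np.int64(313), 31); 346 (np.int64(283), np.int64(325), 32); 350 (np.int64(284), np.int64(314), 31); 354 (np.int64(285), np.int64(331), 35); 358 (np.int64(286), np.int64(316), 31); 362 (np.int64(287), np.int64(317), 31); 366 (np.int64(274), np.int64(318), 33); 370 (np.int64(290), np.int64(319), 30); 374 (np.int64(291), np.int64(320), 30); 378 (np.int64(292), np.int64(322), 31); 382 (np.int64(293), np.int64(323), 31); 386 (np.int64(294), np.int64(324), 31); 390 (np.int64(295), np.int64(320), 26); 394 (np.int64(297), np.int64(302), 6); 
338 (np.int64(288), np.int64(335), 25); 342 (np.int64(288), np.int64(313), 25); 346 (np.int64(300), np.int64(325), 16); 350 (np.int64(301), np.int64(314), 14); 354 (np.int64(277), np.int64(331), 19); 358 (np.int64(303), np.int64(316), 14); 362 (np.int64(304), np.int64(317), 14); 366 (np.int64(305), np.int64(318), 14); 370 (np.int64(306), np.int64(320), 15); 374 (np.int64(307), np.int64(321), 15); 378 (np.int64(283), np.int64(322), 20); 382 (np.int64(272), np.int64(323), 26); 386 (np.int64(300), np.int64(324), 25); 390 (np.int64(301), np.int64(319), 19); 394 None; 
[ 0.46664114 -0.17418589 -0.5663847 ] 11.05
```

The box's top edge has dropped (row 294→300) and its base hasn't moved, so it's tilting. I'll keep pushing.

```bash
python3 -m inch '0 -0.008 0 0 0 0; 0 -0.016 0 0 0 0; 0 -0.024 0 0 0 0; 0 -0.032 0 0 0 0; 0 -0.04 0 0 0 0; 0 -0.048 0 0 0 0; 0 -0.048 0 0 0 0'
python3 - <<'E'
from h import *
prof(snapshot('side'),338,398,25,270,380)
E
```

```text
clock: 11.63
tool_pos: [0.5309, 0.2133, 0.0428]
orientation: [-180.0, -0.0, -17.3]
force: [0.4, -1.0, -0.3]
opening: 0.0005
gripper_force: 0.0
338 (np.int64(306), np.int64(340), 35); 342 (np.int64(307), np.int64(342), 36); 346 (np.int64(308), np.int64(343), 36); 350 (np.int64(309), np.int64(361), 29); 354 (np.int64(310), np.int64(364), 28); 358 (np.int64(312), np.int64(365), 27); 362 (np.int64(313), np.int64(348), 26); 366 (np.int64(314), np.int64(349), 26); 370 (np.int64(315), np.int64(350), 25); 374 (np.int64(316), np.int64(351), 31); 378 (np.int64(288), np.int64(352), 37); 382 (np.int64(277), np.int64(346), 30); 386 (np.int64(320), np.int64(333), 14); 390 None; 394 None;
```

The yellow box is now flat: it spans rows 306–352, with the label gap in the middle. I'll lift off.

```bash
python3 -m inch '0 0.02 -0.03 0 0 0; 0 0.04 -0.1 0 0 0; 0 0.06 -0.2 0 0 0; 0 0.08 -0.3 0 0 0; 0 0.1 -0.4 0 0 0; 0 0.1 -0.47 0 0 0; 0 0.1 -0.52 0 0 0; 0 0.1 -0.52 0 0 0'
python3 -c "
from h import *
to(.587,-.139,.2,-6.8)"
```

```text
clock: 12.35
tool_pos: [0.5233, 0.1844, 0.2037]
orientation: [-179.7, -0.3, -17.3]
force: [0.8, 1.3, 0.6]
opening: 0.0003
gripper_force: 0.0
clock 12.35 pos [0.5233 0.1844 0.2037] shift [0.523 0.966 0.01 ] turn [-0.0015 -0.0016 -0.0584]
```

```bash
python3 -m inch '0.03 0.05 0 0 0 0; 0.08 0.15 0 0 0 -0.01; 0.14 0.26 0 0 0 -0.02; 0.2 0.37 0 0 0 -0.03; 0.26 0.48 0 0 0 -0.04; 0.32 0.59 0 0 0 -0.05; 0.38 0.7 0 0 0 -0.058; 0.44 0.81 0 0 0 -0.058; 0.49 0.91 0 0 0 -0.058; 0.523 0.966 0 0 0 -0.058'
python3 - <<'E'
from h import *
fit('small_box',.028,.122,.072,x0=(.577,-.223))
fit('small_box',.028,.122,.072,('wrist',),x0=(.577,-.223))
to(.587,-.139,.022,-6.8)
prof(snapshot('side'),322,372,75,180,230)
E
```

```text
clock: 13.18
tool_pos: [0.5845, -0.1426, 0.1986]
orientation: [180.0, 0.1, -7.0]
force: [0.8, 0.3, 0.5]
opening: 0.0003
gripper_force: 0.0
top 0.89 289
side 0.7 758
small_box [ 0.5746 -0.2226] yaw -8.4 cost 0.665
wrist 0.82 5736
small_box [ 0.5766 -0.2193] yaw -4.0 cost 0.093
clock 13.48 pos [ 0.5848 -0.1388  0.1988] shift [0.007 0.    0.589] turn [-0.      0.0001 -0.0004]
322 None; 326 None; 330 (np.int64(190), np.int64(210), 21); 334 (np.int64(190), np.int64(210), 13); 338 (np.int64(191), np.int64(211), 13); 342 (np.int64(191), np.int64(211), 12); 346 (np.int64(191), np.int64(212), 14); 350 (np.int64(192), np.int64(212), 13); 354 (np.int64(192), np.int64(213), 22); 358 (np.int64(192), np.int64(213), 22); 362 (np.int64(193), np.int64(213), 21); 366 None; 370 None;
```

```bash
python3 -m inch '0 0 0.04 0 0 0; 0 0 0.13 0 0 0; 0 0 0.23 0 0 0; 0 0 0.33 0 0 0; 0 0 0.43 0 0 0; 0 0 0.51 0 0 0; 0 0.01 0.56 0 0 0; 0 0.03 0.585 0 0 0; 0 0.06 0.59 0 0 0; 0 0.08 0.59 0 0 0'
python3 -m inch '0 0.01 0 0 0 0; 0 0.02 0 0 0 0; 0 0.03 0 0 0 0; 0 0.04 0 0 0 0; 0 0.05 0 0 0 0; 0 0.06 0 0 0 0; 0 0.07 0 0 0 0; 0 0.08 0 0 0 0; 0 0.09 0 0 0 0; 0 0.1 0 0 0 0'
python3 - <<'E'
from h import *
prof(snapshot('side'),322,372,75,180,230)
E
```

```text
clock: 14.37
tool_pos: [0.5826, -0.1634, 0.0222]
orientation: [180.0, -0.0, -6.8]
force: [0.2, -0.8, 0.5]
opening: 0.0003
gripper_force: 0.0
clock: 15.2
tool_pos: [0.5788, -0.1931, 0.0218]
orientation: [-180.0, 0.0, -6.9]
force: [-0.1, 0.6, 0.8]
opening: 0.0004
gripper_force: 0.2
322 None; 326 None; 330 (np.int64(190), np.int64(210), 10); 334 (np.int64(208), np.int64(210), 3); 338 (np.int64(208), np.int64(211), 4); 342 (np.int64(208), np.int64(211), 4); 346 (np.int64(208), np.int64(212), 5); 350 (np.int64(209), np.int64(212), 4); 354 (np.int64(207), np.int64(212), 6); 358 (np.int64(192), np.int64(213), 22); 362 (np.int64(193), np.int64(212), 20); 366 None; 370 None;
```

Not in contact yet. I'll carry on in 2.4 mm rows.

```bash
python3 -m inch '0 0.008 0 0 0 0; 0 0.016 0 0 0 0; 0 0.024 0 0 0 0; 0 0.032 0 0 0 0; 0 0.04 0 0 0 0; 0 0.048 0 0 0 0; 0 0.056 0 0 0 0; 0 0.064 0 0 0 0; 0 0.064 0 0 0 0'
python3 - <<'E'
from h import *
prof(snapshot('side'),322,372,75,170,230)
E
```

```text
clock: 16.0
tool_pos: [0.5764, -0.2124, 0.0218]
orientation: [180.0, 0.0, -6.9]
force: [0.0, -0.7, 0.6]
opening: 0.0006
gripper_force: 0.0
322 None; 326 None; 330 (np.int64(186), np.int64(206), 12); 334 (np.int64(203), np.int64(207), 5); 338 (np.int64(203), np.int64(207), 5); 342 (np.int64(203), np.int64(207), 5); 346 (np.int64(204), np.int64(208), 5); 350 (np.int64(203), np.int64(208), 6); 354 (np.int64(203), np.int64(209), 7); 358 (np.int64(191), np.int64(209), 18); 362 (np.int64(189), np.int64(209), 21); 366 None; 370 None;
```

Run:
```python
from h import *
out=[]
P=pts(.577,-.221,np.radians(-5.5),.028,.122,.072)
for c,(x,y) in(('top',(345,205)),('side',(300,150))):
    im=snapshot(c);s=5;w=80
    a=cv2.resize(im[y:y+w,x:x+w],None,fx=s,fy=s,interpolation=cv2.INTER_CUBIC)
    f=lambda uv:tuple(int(v) for v in (np.array(uv)-[x,y])*s+s/2)
    q=proj(c,P)
    for i in range(8):
        for b in(1,2,4):
            if not i&b: cv2.line(a,f(q[i]),f(q[i|b]),(255,0,0),1)
    out.append(a)
cv2.imwrite('pics/o6.png',np.hstack(out)[:,:,::-1])
```

```text
(no output)
```

View pics/o6.png

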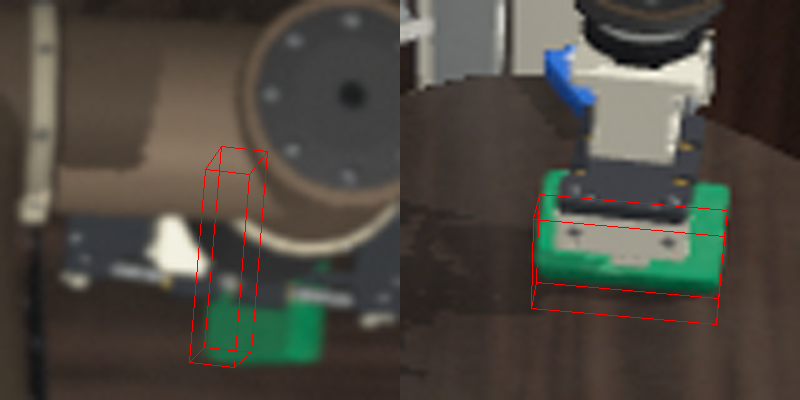

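The top view now shows the green box about 24 px wide and extending to -y, so it has fallen flat. I'll lift, clear the area and verify.

```bash
python3 -m inch '0 -0.02 -0.03 0 0 0; 0 -0.04 -0.1 0 0 0; 0 -0.06 -0.2 0 0 0; 0 -0.1 -0.3 0 0 0; 0 -0.2 -0.42 0 0 0; 0 -0.3 -0.54 0 0 0; 0 -0.4 -0.6 0 0 0; 0 -0.5 -0.6 0 0 0; 0 -0.55 -0.6 0 0 0; 0 -0.55 -0.6 0 0 0'
python3 - <<'E'
from h import *
t=snapshot('top');s=snapshot('side')
fit('large_box',.089,.137,.026,x0=(.545,.255));fit('small_box',.072,.122,.028,x0=(.57,-.27))
for n in('flat_box','wipe_tub','pink_bottle','tape_roll'):
    print(n,[ray(c,d['uv'],0)[:2].round(3) for c in('top','side') for d in landmark_of(c,n)[:1]])
a=cv2.resize(t[180:300,150:490],(780,275));b=cv2.resize(s[150:420,250:430],(200,300))
b=cv2.resize(s[150:360,240:480],(340,300));c=np.zeros((575,780,3),np.uint8);c[:275]=a;c[275:,:340]=b
cv2.imwrite('pics/f.png',c[:,:,::-1]);print(get_obs()['clock'])
E
```

```text
clock: 16.98
tool_pos: [0.5967, -0.0447, 0.203]
orientation: [-179.9, -0.1, -6.7]
force: [-0.6, -0.5, -0.0]
opening: 0.0003
gripper_force: 0.0
side 0.73 1900
large_box [0.5494 0.2648] yaw -17.3 cost 0.088
top 0.63 939
side 0.8 753
small_box [ 0.572  -0.2726] yaw -6.9 cost 0.167
flat_box [array([ 0.59 , -0.466])]
wipe_tub [array([0.793, 0.002])]
pink_bottle [array([0.461, 0.454]), array([0.475, 0.454])]
tape_roll [array([ 0.786, -0.197]), array([ 0.799, -0.196])]
17.8833
```

View pics/f.png

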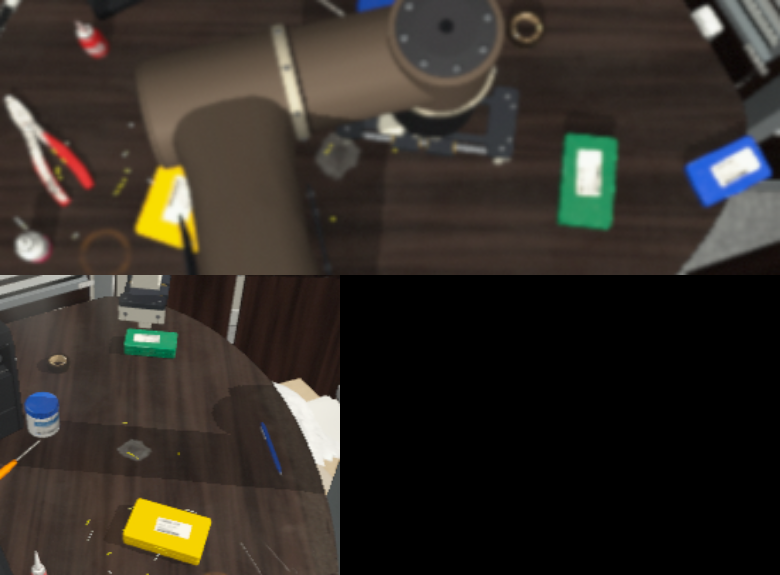

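Both boxes lie flat with their labels up (yellow at (168,530), green at (588,180) in the composite). The bystanders haven't moved and the arm is clear, so I'll hand in.

```bash
python3 -c "
from plant import *
print(close_job())"
```

```text
the job is handed in; nothing more can be done
None
```

Both boxes now lie flat with their lids up, about where they stood; the other things are where they were, and the job was handed in at about 18 s with the arm clear of everything.

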